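Set out the soldering station for the next glass lesson

TASK

Set the hardboard ready for soldering: load the three solder reels flat, one by one, into the reel magazine so that the large one lies at the bottom and comes out first, then the medium, with the small one on top. Stand the white flux bottle on the hardboard midway between the magazine and the iron stand, in line with them, and stand the round tip-cleaner tin straight behind the bottle (on its far side from the robot, square to the line from magazine to stand) with a gap of about 3 cm between them. Leave the pin jar and the little glass suncatcher where they are.

Things in the scene. Friction and masses are not known exactly. Their poses are not given: they have to be found in the camera images.
- reel_large: Loose large solder reel lying flat: cream plastic flanges, silvery winding, small grey hub ring with a dark hole on top; a plain disc 62 mm in diameter, 34 mm tall, 0.35 to 0.6 kg. Origin at the centre of its underside, z up.
- reel_medium: Loose medium solder reel, same look: 56 mm in diameter, 26 mm tall, 0.2 to 0.37 kg. Origin at the centre of its underside, z up.
- reel_small: Loose small solder reel, same look: 50 mm in diameter, 20 mm tall, 0.12 to 0.21 kg. Origin at the centre of its underside, z up.
- flux_bottle: Loose white plastic flux bottle with screw cap, standing: straight round body 44 mm in diameter, 85 mm tall with its narrower cap; its shoulder slopes in above about mid-height, so grip the body at 30 to 45 mm height. Origin at the centre of its underside, z up.
- tip_tin: Loose round bright steel tip-cleaner tin filled with curled brass wool: 60 mm in diameter, 30 mm tall (wool to 34 mm). Origin at the centre of its underside, z up.
- magazine: Fixed aluminium reel magazine on the hardboard, open-topped: 84 (x) by 90 (y) by 78 tall; well 72 by 72, floor 6 above the origin (centre of underside). Solid walls at local +y and -y. Back (+x) and front (-x) have a 46 wide slot over the full height for fingers closing along local x; below 44 the front is wide open. Stacked reels' undersides: 6, 40, 66 above origin (mm).
- iron_stand: Fixed soldering-iron stand on the hardboard, on the other side from the magazine: dark steel base 100 mm (x) by 80 mm (y), yellow sponge, wire coil with an iron whose blue handle slopes up towards the robot side to 190 mm height. Origin at the centre of its base's underside.
- mat: Fixed plywood-coloured hardboard, 3 mm thick, 185 mm (x) by 390 mm (y). Origin on the table surface, midway between magazine and iron stand, which stand at its local y = +130 and -130 mm (either way round); it reaches from local x = -55 to +130 mm. Local x points to the back (away from the robot), local y to the left.
- pin_jar: Bystander: loose small glass jar with copper-coloured lid, 44 mm in diameter, 62 mm tall, standing among the loose things. Origin at the centre of its underside. To be left alone.
- suncatcher: Bystander: loose small flat rectangle of leaded glass with copper edges, 40 by 50 by 7 mm, lying in front of the hardboard. Origin at the centre of its underside. To be left alone.
Not all that is in view belongs to the job. Leave any turquoise look-alike of the reel_small alone. Leave any red look-alike of the tip_tin alone.

How it is judged (in metres and radians):
At the end, for the whole second after the job is handed in: Reels flat in the magazine, large, medium, small from the bottom, seated (5 mm); bottle within 15 mm of the midpoint of magazine and stand; tin behind it, gap 15 to 45 mm, within 20 mm of the board's x axis; all upright (0.12 rad), on the board, at rest; jar and suncatcher within 20 mm of start (horizontal distance between reel_large and magazine below 0.014 m and z of reel_large in the frame of magazine between 0.001 and 0.011 m and horizontal distance between reel_medium and magazine below 0.016 m and z of reel_medium in the frame of magazine between 0.035 and 0.045 m and horizontal distance between reel_small and magazine below 0.018 m and z of reel_small in the frame of magazine between 0.061 and 0.071 m and horizontal distance between flux_bottle and mat below 0.015 m and horizontal distance between tip_tin and flux_bottle between 0.067 and 0.097 m and x of tip_tin in the frame of mat above 0.05 m and y of tip_tin in the frame of mat between -0.02 and 0.02 m and angle between each of reel_large, reel_medium, reel_small, flux_bottle, tip_tin's own z axis and vertical below 0.12 rad and linear speed of each of reel_large, reel_medium, reel_small, flux_bottle, tip_tin below 0.02 m/s and height (world z) of each of flux_bottle, tip_tin below 0.008 m and distance of each of pin_jar, suncatcher from where it was at the start of the episode below 0.02 m); the robot touches nothing.
It fails at once if the pin jar or the suncatcher is pushed or carried away (more than 30 mm) (distance of any of pin_jar, suncatcher from where it was at the start of the episode above 0.03 m).
It also fails if it takes over 125 s, if anything falls off the work surface, if the arm or the gripper's body presses on something with over 40 N, if the wrist force passes 120 N, or if a joint passes its speed limit or range.

ROBOT

A 6-joint arm with a two-finger parallel gripper is mounted at the origin on the work surface. World frame = base frame: x ahead of the robot, y to its left, z up, the work surface at z = 0. Lengths are in mm, angles in rad, forces in N, time in s.
With the tool pointing down it reaches from about 275 to 1000 mm from the base axis. Payload 8.4 kg.
Tool frame: the origin (TCP) lies at the very end of the fingers, on their centre line; the grasp point (between the pads) lies 19 mm behind it; z points along the fingers, y is the line along which they close (so a half turn about z gives the same grasp; the last joint's range is limited). The gripper opens to 85 mm and grips with 20 to 120 N. Pads are 22 mm wide; open, the fingers measure 114 mm over their backs; the gripper's body (76 mm by 85 mm) begins 54 mm behind the grasp point. The pads swing forward as they close: fully open they stand 13 mm farther back than shut.
Start: joints at [-1.242, 0.353, 1.633, -0, 1.155, -0.002], TCP at [202.998, -591.117, 231.281] pointing down, gripper open.
Joint ranges: [-2.63, 2.63], [-0.92, 2.1], [0.06, 2.66], [-1.3, 4.44], [0, 2.69], [-3.02, 3.02]. Speed limits (rad/s): [2.22, 2.22, 2.79, 3.14, 3.14, 3.14].

INTERFACE

Orientations are given as [roll, pitch, yaw] about the fixed x, y, z axes, in that order (R = Rz(yaw) Ry(pitch) Rx(roll)).
In Python, from rig import sensors, grab_frame, camera_params, order gives the robot as it stands. The module is installed in compiled form; this text tells all that it offers.
- The arm moves only by the tool move_arm, never from a script. Its argument "motion" is a list of rows, each a list of 7 numbers: the turn, a rotation vector about the tool's x, y, z in fractions of the full range, 1 being 180 degrees, then the shift along the tool's x, y, z in fractions of the full range, 1 being 0.6 m, then the finger opening in m, from 0 to 0.0854. A call has 1 to 8 rows; each row is the pose to reach, as a shift and turn from the pose commanded when the call began, along the tool's axes at that moment; what a row does not reach only later rows make up. A row lasts 1/8 s, in which the tool goes at most 62.5 mm and 10.7 degrees, less where a joint would pass 70% of its speed; a pose out of reach is approached as far as the arm can. Shift and turn numbers lie between -1 and 1, and a call with a number outside is refused. A call with a gripper value outside its range is refused whole. The fingers move at their own pace and stop on an object; "grip_force" is the grip in N (left out, the last holds). Time passes only in rows, so rows that repeat a pose let the fingers close. It gives the time, the measured TCP pose, the force, the opening and the grip force at its end, in the units of the state.
- sensors.sense(): the state, without advancing time (a new reading comes with each control period).
- grab_frame(name): name is "side" or "top"; returns (picture, depth): 384x512x3 uint8, red, green, blue; 384x512 float32, mm along the optical axis (not along the pixel's ray), 0 where there is no reading.
- camera_params(name): a dict with "camera_matrix" (3x3 intrinsics, pixels), "k1" (the pictures are not rectified: a ray, as slopes to the right and down, at radius r is drawn at 1 + k1 r^2 times it, then the intrinsics apply), "world_from_camera" (4x4, takes a point from camera to world coordinates). Camera axes: x right, y down, z forward; pixel columns grow to the right and rows downward; lengths in mm; the calibration is good to about 2 mm. A picture is of the moment at which its call begins. camera_params takes no time and is no camera call.
- order.sign_off(): hands the job in; it is judged then, once.
The state is a dict: "clock": time; "qpos": joint angles; "qvel": joint speeds; "joint_efforts": joint torques, N m; "eef_pos": TCP position; "tcp_rot": TCP orientation; "contact_force": force on the tool from outside, world axes, zero at the start; "wrist_torque": the same for the moment, N m; "opening": opening from 0.0 (shut) to 1.0 (fully open); "grasp_force": force on a finger pad.
Only numpy, scipy, OpenCV 4.12 (cv2) and the standard library are available. Lean on these libraries where they do the work, as an engineer would, in place of code of your own. Each camera call takes 0.05 s, during which the arm holds its last target. There are 200 camera calls.

## Working session

There is one attempt and no reset: what is moved stays moved. The work goes in short steps, Python scripts to look and compute and a tool call to move; the robot and the scene stay as the last step left them, time stands still between calls to the robot, and variables do not carry over. Pictures are saved under pics/ and viewed, at most 14 in all, crops included, and the job is handed in when it is done.

Besides the shell and the picture viewer there is one more tool, called after "Request:" as a command line: name --pt "numbers of a row" for each row, then --argument value for the rest. move_arm: Moves the arm, as the interface text tells. Its arguments: {"type":"object","properties":{"motion":{"type":"array","items":{"type":"array","items":{"type":"number"}}},"grip_force":{"type":"number"}},"required":["motion"]}

```bash
mkdir -p pics; cat > h.py <<'E'
import numpy as np, cv2
from rig import sensors, grab_frame, camera_params, order
def shot(n,f):
    p,d=grab_frame(n); cv2.imwrite(f'pics/{f}.png',p[:,:,::-1]); np.save(f'pics/{f}.npy',d); return p,d
def undist(n,uv):
    c=camera_params(n);K=np.array(c['camera_matrix']);k=c['k1']
    s=(np.asarray(uv,float).reshape(-1,2)-K[:2,2])/[K[0,0],K[1,1]]
    q=s.copy()
    for _ in range(30): q=s/(1+k*(q**2).sum(1,keepdims=True))
    return q,np.array(c['world_from_camera'])
def plane(n,uv,z):
    q,T=undist(n,uv); d=np.c_[q,np.ones(len(q))]@T[:3,:3].T; o=T[:3,3]
    return o+d*((z-o[2])/d[:,2])[:,None]
def pts(n,uv,depth):
    q,T=undist(n,uv); return (np.c_[q,np.ones(len(q))]*np.asarray(depth).reshape(-1,1))@T[:3,:3].T+T[:3,3]
def cloud(n,d):
    v,u=np.mgrid[:384,:512]; return pts(n,np.c_[u.ravel(),v.ravel()],d.ravel()).reshape(384,512,3)
E
python3 - <<'E'
from h import *
for n in('top','side'):
    shot(n,n+'0'); c=camera_params(n); print(n,np.round(c['camera_matrix'],1).tolist(),c['k1'],np.round(c['world_from_camera'],3).tolist())
a=cv2.imread('pics/top0.png');cv2.imwrite('pics/top0b.png',cv2.resize(a,(800,600)))
a=cv2.imread('pics/side0.png');cv2.imwrite('pics/side0b.png',cv2.resize(a,(800,600)))
s=sensors.sense();print(s)
E
```

```text
top [[432.0, 0.0, 250.5], [0.0, 432.0, 189.5], [0.0, 0.0, 1.0]] -0.1092011804782121 [[-0.016, -0.992, 0.126, 382.779], [-1.0, 0.014, -0.014, 33.372], [0.012, -0.127, -0.992, 1291.032], [0.0, 0.0, 0.0, 1.0]]
side [[384.0, 0.0, 254.6], [0.0, 384.0, 193.1], [0.0, 0.0, 1.0]] -0.12086636861633684 [[-0.972, -0.175, 0.156, 394.445], [-0.234, 0.672, -0.702, 677.644], [0.018, -0.719, -0.694, 702.365], [0.0, 0.0, 0.0, 1.0]]
{'clock': 0.1, 'qpos': array([-1.24239800e+00,  3.53553779e-01,  1.63402658e+00,  1.02656130e-05,
        1.15518138e+00, -2.38498705e-03]), 'qvel': array([-0.00046099, -0.00207846, -0.00168113,  0.00050869, -0.0003424 ,
        0.0002612 ]), 'joint_efforts': array([ 1.19751716e-03, -6.06354403e+01, -3.42821968e+01, -3.77555114e-05,
        3.85987558e-03, -2.61314477e-05]), 'eef_pos': array([ 202.87300098, -590.73522671,  230.66662973]), 'tcp_rot': array([-3.14042360e+00, -1.21750451e-05,  3.30779161e-01]), 'contact_force': array([-0.71883407,  0.07096415, -0.23113442]), 'wrist_torque': array([-0.01042037,  0.01145661, -0.00575834]), 'grasp_force': 0.0, 'opening': 1.0012544102219232}
```

View pics/top0b.png

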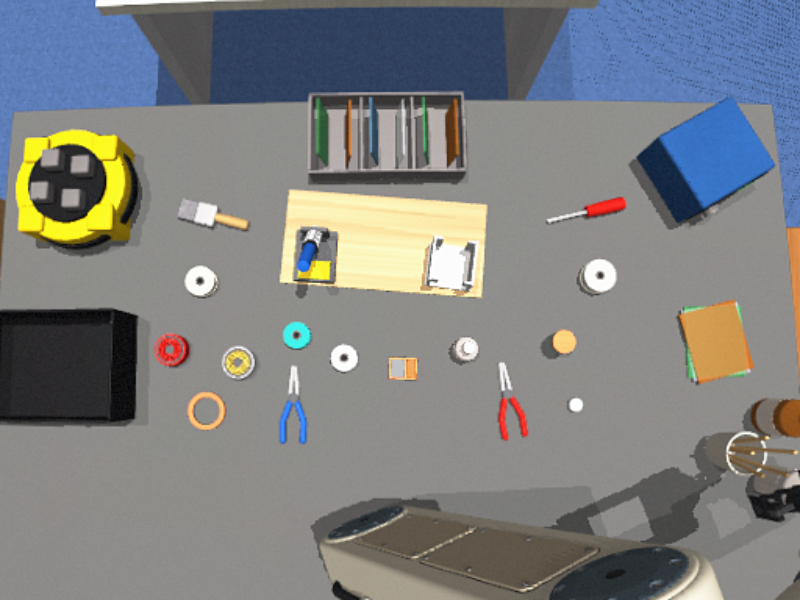

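View pics/side0b.png

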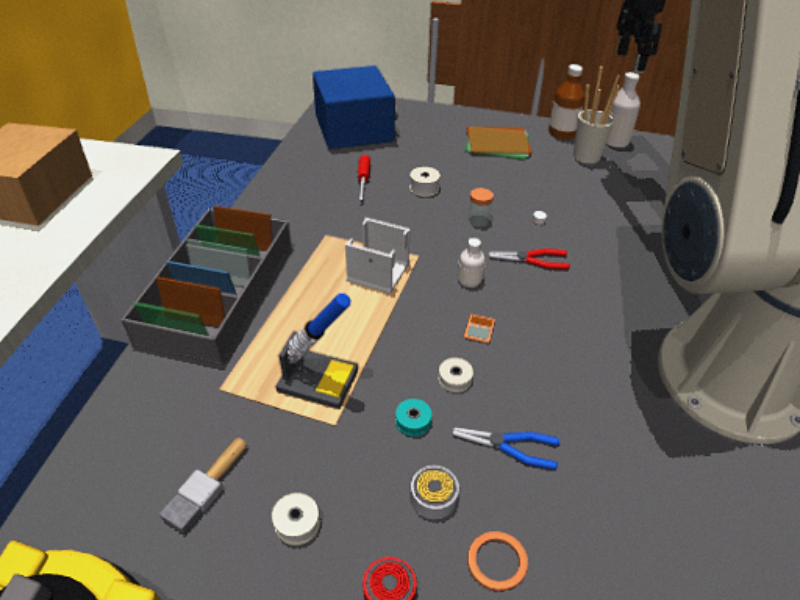

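The top view (800x600) shows three cream reels at (201,281), (598,276) and (344,358); the turquoise look-alike is at (296,335). The brass-wool tin is at (238,362) and the red look-alike at (171,350). The bottle is at (465,349), the jar at (564,342), the suncatcher at (403,368), the magazine at (452,265) and the iron stand at (315,258). The side view agrees. Next I measure them.

```bash
cat > m.py <<'E'
from h import *
seeds=dict(A=(201,281),B=(598,276),C=(344,358),tin=(238,362),bottle=(465,349),jar=(564,342),sun=(403,368))
C={n:cloud(n,np.load(f'pics/{n}0.npy')) for n in('top','side')}
D={n:np.load(f'pics/{n}0.npy') for n in('top','side')}
tbl=C['top'][300:320,100:180].reshape(-1,3);print('table z',np.median(tbl[:,2]),tbl[:,2].std())
for k,(u,v) in seeds.items():
    u,v=int(u*.64),int(v*.64); p=C['top'][v,u]
    out=[]
    for n in C:
        P=C[n]; m=(np.hypot(P[...,0]-p[0],P[...,1]-p[1])<55)&(P[...,2]>5)&(D[n]>0)&(P[...,2]<120)
        Q=P[m]
        h=np.percentile(Q[:,2],95); t=Q[Q[:,2]>h-6]
        (cx,cy),r=cv2.minEnclosingCircle(t[:,:2].astype(np.float32))
        out+=[n,len(t),'h',round(h,1),'c',round(cx,1),round(cy,1),'d',round(2*r,1),'mean',t[:,:2].mean(0).round(1), 'eqd', 0]
    print(k,*out)
# colour-based top-disc: triangulate top face by ray-plane in both views
for n in C:
    img=cv2.imread(f'pics/{n}0.png'); hsv=cv2.cvtColor(img,cv2.COLOR_BGR2HSV)
    m=cv2.inRange(hsv,(12,50,120),(28,160,255)); m=cv2.morphologyEx(m,cv2.MORPH_OPEN,np.ones((3,3)))
    cs,_=cv2.findContours(m,cv2.RETR_EXTERNAL,cv2.CHAIN_APPROX_NONE); P=np.vstack([x.reshape(-1,2) for x in cs if cv2.contourArea(x)>300 and (n=='top' or x[:,0,1].mean()>150)])
    W=plane(n,P,3.)[:,:2].astype(np.float32)
    W=W[(W[:,0]>350)&(W[:,0]<800)&(abs(W[:,1])<350)]
    r=cv2.minAreaRect(W); print(n,'mat',r, cv2.boxPoints(r).round(1).tolist())
# magazine points
for n in C:
    P=C[n]; mp=C['top'][int(265*.64),int(452*.64)]
    m=(np.hypot(P[...,0]-mp[0],P[...,1]-mp[1])<80)&(P[...,2]>70)&(P[...,2]<90)&(D[n]>0)
    Q=P[m]; r=cv2.minAreaRect(Q[:,:2].astype(np.float32)); print(n,'mag rim',len(Q),np.median(Q[:,2]),r)
E
python3 m.py
```

```text
table z 0.6476666443670638 101.73769651268326
A top 232 h 30.2 c 581.1 381.3 d 58.7 mean [580.8 381.1] eqd 0 side 651 h 27.7 c 582.2 380.6 d 58.2 mean [581.  382.1] eqd 0
B top 252 h 38.6 c 578.5 -382.6 d 62.6 mean [ 579.1 -383.1] eqd 0 side 170 h 35.9 c 580.8 -382.2 d 65.8 mean [ 579.7 -380.6] eqd 0
C top 176 h 24.7 c 430.6 107.7 d 49.9 mean [429.4 108.5] eqd 0 side 303 h 22.7 c 431.5 106.9 d 51.6 mean [432.1 107.9] eqd 0
tin top 241 h 36.4 c 423.1 303.4 d 60.2 mean [423.9 303.5] eqd 0 side 641 h 34.7 c 425.0 306.0 d 62.0 mean [424.7 307.1] eqd 0
bottle top 44 h 86.8 c 442.2 -120.1 d 20.8 mean [ 442.5 -119.7] eqd 0 side 45 h 83.8 c 443.3 -119.3 d 23.3 mean [ 444.2 -116.7] eqd 0
jar top 166 h 65.6 c 451.3 -298.9 d 45.1 mean [ 451.5 -299. ] eqd 0 side 113 h 63.1 c 449.9 -297.9 d 49.2 mean [ 453.2 -297.1] eqd 0
sun top 220 h 10.4 c 409.8 -1.9 d 108.2 mean [410.3  -2.7] eqd 0 side 126 h 7.8 c 408.1 -1.2 d 57.6 mean [409.7   0.7] eqd 0
top mat ((652.700439453125, 28.686004638671875), (392.0816650390625, 187.3137969970703), 84.72057342529297) [[541.4000244140625, -157.89999389648438], [727.9000244140625, -175.10000610351562], [764.0, 215.3000030517578], [577.5, 232.5]]
side mat ((653.8760375976562, 28.168807983398438), (393.3963928222656, 187.78895568847656), 84.80738830566406) [[542.5999755859375, -159.1999969482422], [729.5999755859375, -176.1999969482422], [765.2000122070312, 215.60000610351562], [578.2000122070312, 232.60000610351562]]
top mag rim 158 80.65756795140305 ((603.469482421875, -97.34434509277344), (82.80265808105469, 84.39836120605469), 81.41951751708984)
side mag rim 287 77.16901000679161 ((605.0328979492188, -96.1942138671875), (87.7199935913086, 83.72856140136719), 80.9206314086914)
```

```bash
cat >> h.py <<'E'
def go(x,y,z,yaw):
    from scipy.spatial.transform import Rotation as R
    s=sensors.sense(); r=R.from_euler('xyz',s['tcp_rot']); t=R.from_euler('xyz',[np.pi,0,yaw])
    print('t',s['clock'],'p',s['eef_pos'].round(1),'rpy',s['tcp_rot'].round(4),'F',s['contact_force'].round(1),'open',round(s['opening'],3),'grip',round(s['grasp_force'],1))
    print('rot',(r.inv()*t).as_rotvec().round(3),'shift m',(r.inv().apply(np.array([x,y,z])-s['eef_pos'])/1000).round(4))
E
python3 - <<'E'
from h import *
a=cv2.imread('pics/top0.png'); T=[]
for u,v in[(201,281),(598,276),(344,358),(296,335),(238,362),(171,350),(465,349),(452,265)]:
    u,v=int(u*.64),int(v*.64); T.append(cv2.resize(a[v-25:v+25,u-25:u+25],(200,200),interpolation=cv2.INTER_CUBIC))
b=cv2.imread('pics/side0.png')
cv2.imwrite('pics/c1.png',np.vstack([np.hstack(T[:4]),np.hstack(T[4:])]))
go(579.5,-382.3,120,1.479)
E
```

```text
t 0.1 p [ 202.9 -590.7  230.7] rpy [-3.1404 -0.      0.3308] F [-0.7  0.1 -0.2] open 1.001 grip 0.0
rot [-1.000e-03 -1.000e-03 -1.148e+00] shift m [ 0.4239 -0.0747  0.1108]
```

View pics/c1.png

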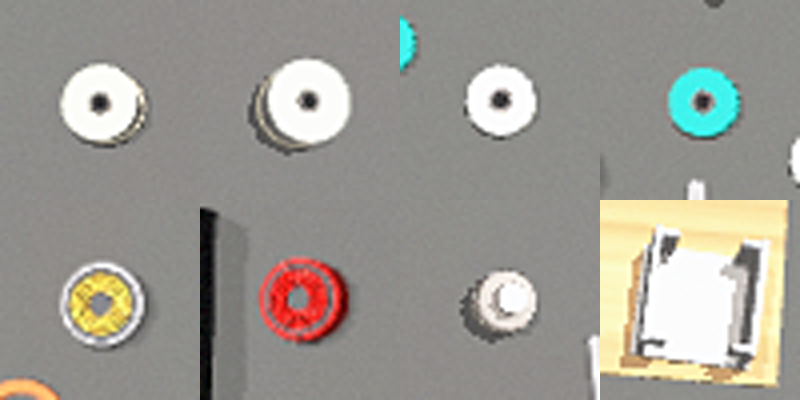

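The candidates, by crop tile and picture pixels:
- **Medium reel:** cream, tile 1, (201,281), d≈57, h≈28.
- **Large reel:** cream, tile 2, (598,276), d≈63, h≈36.
- **Small reel:** cream, tile 3, (344,358), d≈50, h≈22. The turquoise one in tile 4 is its look-alike, so I leave it.
- **Tin:** steel with brass wool, tile 5, (238,362). The red one in tile 6 is its look-alike, so I leave it.

The magazine slots face front and back along the board's x axis. I start with the large reel.

Units first: shifts go in shares of 0.6 m and turns go in shares of 180 degrees. So 0.424 m / 0.6 = 0.7067, -0.0747 m / 0.6 = -0.1245, -1.148 rad / 3.1416 = -0.3654.

Request:
move_arm --pt "0 0 -0.0509 0.0833 -0.0167 0.0167 0.085" --pt "0 0 -0.105 0.1833 -0.0333 0.0333 0.085" --pt "0 0 -0.1592 0.2833 -0.05 0.0667 0.085" --pt "0 0 -0.2101 0.3833 -0.0667 0.1 0.085" --pt "0 0 -0.261 0.4833 -0.0833 0.1333 0.085" --pt "0 0 -0.3119 0.5833 -0.1 0.1667 0.085" --pt "0 0 -0.3654 0.6667 -0.1167 0.1833 0.085" --pt "0 0 -0.3654 0.7067 -0.1245 0.185 0.085" --grip_force 60

```text
clock: 1.1
eef_pos: [581.4, -380.3, 118.6]
tcp_rot: [-3.14, -0.001, 1.482]
contact_force: [-0.5, 0.3, 0.7]
opening: 0.997
grasp_force: 0.0
```

```bash
python3 -c "
from h import *
go(579.5,-382.3,4,1.479)"
```

```text
t 1.1 p [ 581.4 -380.3  118.6] rpy [-3.1399e+00 -1.3000e-03  1.4822e+00] F [-0.5  0.3  0.7] open 0.997 grip 0.0
rot [-0.002 -0.001  0.003] shift m [-0.0023 -0.0015  0.1146]
```

In the tool's units: 0.075 m / 0.6 = 0.125, 0.06 m / 0.6 = 0.1.

Request:
move_arm --pt "0 0 0 0 0 0.05 0.085" --pt "0 0 0 0 0 0.1 0.085" --pt "0 0 0 0 0 0.125 0.085" --pt "0 0 0 0 0 0.125 0.085" --pt "0 0 0 0 0 0.125 0.085"

```text
clock: 1.72
eef_pos: [580.2, -383.5, 46.5]
tcp_rot: [3.14, 0.001, 1.478]
contact_force: [0.3, 0.1, 0.9]
opening: 0.997
grasp_force: 0.0
```

```bash
python3 -c "
from h import *
shot('side','s1'); a=cv2.imread('pics/s1.png'); cv2.imwrite('pics/s1c.png',cv2.resize(a[40:190,200:400],(800,600)))
go(579.5,-382.3,4,1.479)"
```

```text
t 1.775 p [ 580.4 -383.5   46.7] rpy [3.1398e+00 9.0000e-04 1.4781e+00] F [ 0.3 -0.5 -1. ] open 0.996 grip 0.0
rot [ 0.002  0.001 -0.001] shift m [ 0.0012 -0.0011  0.0427]
```

View pics/s1c.png

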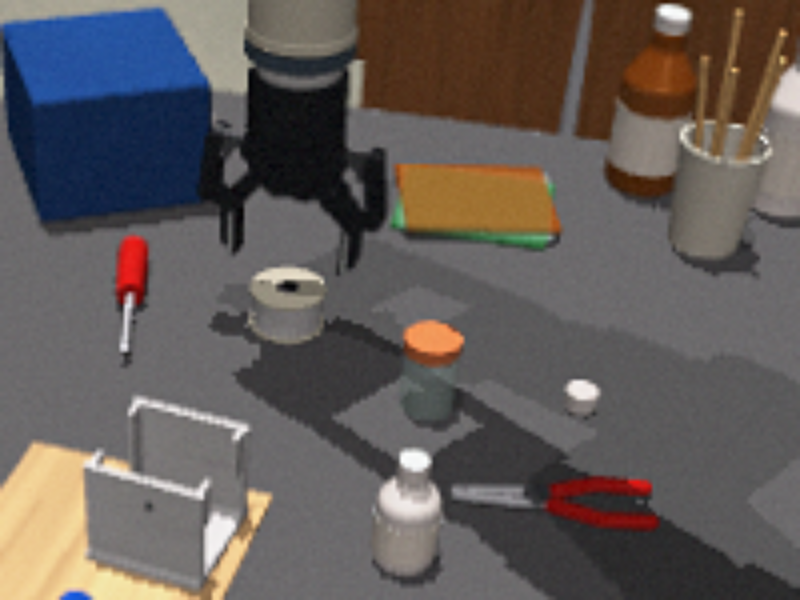

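The side crop shows the open fingers straddling the large reel at crop (288,300), with the tips still above its top. I descend and close.

In the tool's units: 0.043 m / 0.6 = 0.0717, -0.001 m / 0.6 = -0.0017.

Request:
move_arm --pt "0 0 0 0.0017 -0.0017 0.0333 0.085" --pt "0 0 0 0.0017 -0.0017 0.0717 0.085" --pt "0 0 0 0.0017 -0.0017 0.0717 0.085" --pt "0 0 0 0.0017 -0.0017 0.0717 0.05" --pt "0 0 0 0.0017 -0.0017 0.0717 0.05" --pt "0 0 0 0.0017 -0.0017 0.0717 0.05" --pt "0 0 0 0.0017 -0.0017 0.0717 0.05" --pt "0 0 0 0.0017 -0.0017 0.0717 0.05" --grip_force 60

```text
clock: 2.78
eef_pos: [579.3, -382.0, 2.9]
tcp_rot: [3.141, 0.001, 1.479]
contact_force: [-0.4, 0.1, 4.0]
opening: 0.713
grasp_force: 66.0
```

```bash
python3 -c "
from h import *
go(579.5,-382.3,150,1.479)"
```

```text
t 2.775 p [ 579.3 -382.     2.9] rpy [3.1406e+00 5.0000e-04 1.4788e+00] F [-0.4  0.1  4. ] open 0.713 grip 66.0
rot [ 0.001  0.001 -0.   ] shift m [-0.0004  0.0004 -0.1471]
```

In the tool's units: 0.286 m / 0.6 = 0.4767, -0.001 m / 0.6 = -0.0017.

Request:
move_arm --pt "0 0 0 0 0 -0.0667 0.05" --pt "0 0 0 0 0 -0.15 0.05" --pt "0 0 0 0.05 0 -0.2117 0.05" --pt "0 0 0 0.1333 0 -0.2117 0.05" --pt "0 0 0 0.2333 0 -0.2117 0.05" --pt "0 0 0 0.3333 0 -0.2117 0.05" --pt "0 0 0 0.4167 -0.0017 -0.2117 0.05" --pt "0 0 0 0.4767 -0.0025 -0.2117 0.05"

```text
clock: 3.78
eef_pos: [602.7, -94.3, 128.6]
tcp_rot: [-3.14, -0.0, 1.48]
contact_force: [0.0, 0.2, -2.6]
opening: 0.706
grasp_force: 67.6
```

Request:
move_arm --pt "0 0 0 0 0 0 0.05" --pt "0 0 0 0 0 0 0.05" --pt "0 0 0 0 0 0 0.05"

```text
clock: 4.15
eef_pos: [603.3, -97.8, 129.0]
tcp_rot: [-3.141, 0.0, 1.478]
contact_force: [0.8, 0.0, -2.8]
opening: 0.712
grasp_force: 67.5
```

```bash
python3 -c "
from h import *
shot('side','s2');_,d=shot('top','t2'); a=cv2.imread('pics/s2.png'); cv2.imwrite('pics/s2c.png',cv2.resize(a[80:230,160:360],(800,600)))
go(604,-97.2,13,1.479)"
```

```text
t 4.25 p [603.4 -97.7 129.1] rpy [-3.1413  0.      1.4774] F [ 0.3  0.5 -4.1] open 0.71 grip 67.5
rot [-0.     0.    -0.002] shift m [0.0006 0.0005 0.1161]
```

View pics/s2c.png

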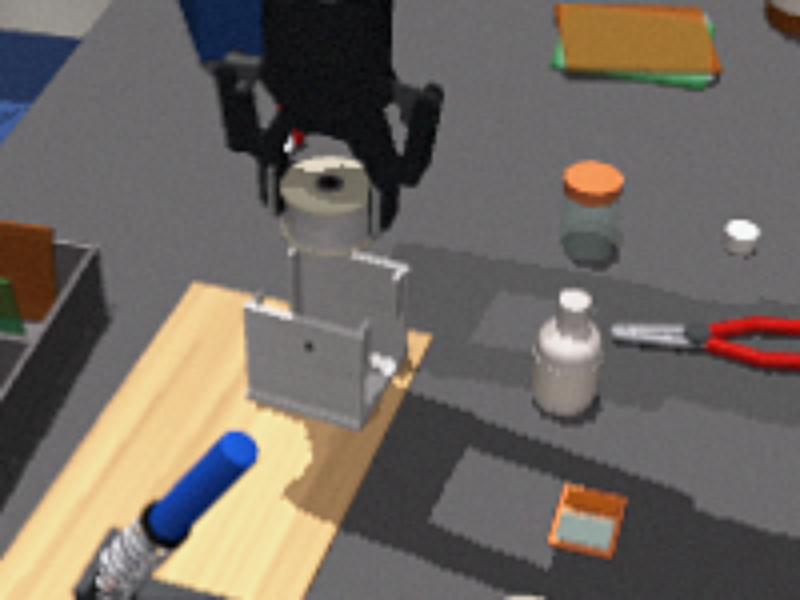

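The reel is held flat above the well, with its hole at crop (330,183). I lower it.

In the tool's units: 0.115 m / 0.6 = 0.1917, 0.112 m / 0.6 = 0.1867.

Request:
move_arm --pt "0 0 0 0.001 0.0008 0.0417 0.05" --pt "0 0 0 0.001 0.0008 0.0833 0.05" --pt "0 0 0 0.001 0.0008 0.1083 0.05" --pt "0 0 0 0.001 0.0008 0.1333 0.05" --pt "0 0 0 0.001 0.0008 0.1583 0.05" --pt "0 0 0 0.001 0.0008 0.175 0.05" --pt "0 0 0 0.001 0.0008 0.1867 0.05" --pt "0 0 0 0.001 0.0008 0.1917 0.05"

```text
clock: 5.25
eef_pos: [604.2, -96.1, 14.0]
tcp_rot: [-3.141, 0.0, 1.479]
contact_force: [0.3, -0.2, -3.9]
opening: 0.705
grasp_force: 67.5
```

```bash
python3 -c "
from h import *
go(604,-97.2,13,1.479)"
```

```text
t 5.25 p [604.2 -96.1  14. ] rpy [-3.1415  0.      1.4789] F [ 0.3 -0.2 -3.9] open 0.705 grip 67.5
rot [-0.  0. -0.] shift m [-0.0011 -0.0001  0.001 ]
```

Held just over the floor. I open to 75 mm and lift out straight.

In the tool's units: -0.14 m / 0.6 = -0.2333, -0.11 m / 0.6 = -0.1833.

Request:
move_arm --pt "0 0 0 -0.0008 0 0.0033 0.05" --pt "0 0 0 -0.0008 0 0.0033 0.075" --pt "0 0 0 -0.0008 0 0.0033 0.075" --pt "0 0 0 -0.0008 0 0.0033 0.075" --pt "0 0 0 -0.0008 0 -0.0333 0.075" --pt "0 0 0 -0.0008 0 -0.1 0.075" --pt "0 0 0 -0.0008 0 -0.1833 0.075" --pt "0 0 0 -0.0008 0 -0.2333 0.075"

```text
clock: 6.25
eef_pos: [605.1, -96.8, 157.2]
tcp_rot: [3.139, 0.0, 1.479]
contact_force: [0.3, -0.4, -0.4]
opening: 0.88
grasp_force: 0.0
```

```bash
python3 -c "
from h import *
go(581.5,381.2,120,1.479)"
```

```text
t 6.25 p [605.1 -96.8 157.2] rpy [3.1385e+00 2.0000e-04 1.4788e+00] F [ 0.3 -0.4 -0.4] open 0.88 grip 0.0
rot [ 0.003  0.    -0.   ] shift m [ 0.4739 -0.0675  0.0369]
```

In the tool's units: 0.4 m / 0.6 = 0.6667, 0.34 m / 0.6 = 0.5667.

Request:
move_arm --pt "0 0 0 0 0 -0.0833 0.085" --pt "0 0 0 0.0667 -0.0083 -0.1417 0.085" --pt "0 0 0 0.1667 -0.0233 -0.1417 0.085" --pt "0 0 0 0.2667 -0.0367 -0.1417 0.085" --pt "0 0 0 0.3667 -0.0517 -0.1417 0.085" --pt "0 0 0 0.4667 -0.0667 -0.1417 0.085" --pt "0 0 0 0.5667 -0.0817 -0.1417 0.085" --pt "0 0 0 0.6667 -0.0967 -0.1417 0.085"

```text
clock: 7.25
eef_pos: [582.8, 308.9, 239.7]
tcp_rot: [3.141, -0.0, 1.479]
contact_force: [0.7, -0.4, -0.4]
opening: 0.995
grasp_force: 0.0
```

```bash
python3 -c "
from h import *
P,d=shot('top','t3'); C=cloud('top',d)
m=(np.hypot(C[...,0]-604,C[...,1]+97)<27)&(d>0); print('mag content z',np.percentile(C[m][:,2],[5,25,50,75,95]).round(1))
go(581.5,381.2,50,1.479)"
```

```text
mag content z [39.6 41.4 43.3 44.8 47.6]
t 7.3 p [582.  316.  239.6] rpy [ 3.1412 -0.0047  1.4812] F [-0.3  4.2  0.3] open 0.995 grip 0.0
rot [ 0.    -0.005  0.002] shift m [ 0.064  -0.0064  0.1899]
```

In the tool's units: 0.19 m / 0.6 = 0.3167, 0.18 m / 0.6 = 0.3.

Request:
move_arm --pt "0 0 0 0.05 -0.005 0.0667 0.085" --pt "0 0 0 0.1 -0.01 0.1667 0.085" --pt "0 0 0 0.1167 -0.0117 0.25 0.085" --pt "0 0 0 0.1167 -0.0117 0.3 0.085" --pt "0 0 0 0.1167 -0.0117 0.3167 0.085" --pt "0 0 0 0.1167 -0.0117 0.3167 0.085" --pt "0 0 0 0.1167 -0.0117 0.3167 0.085"

```text
clock: 8.18
eef_pos: [583.8, 377.7, 51.3]
tcp_rot: [3.139, -0.002, 1.478]
contact_force: [0.5, 0.6, 0.4]
opening: 0.999
grasp_force: 0.0
```

```bash
python3 -c "
from h import *
go(581.5,381.2,2.5,1.479)"
```

```text
t 8.175 p [583.8 377.7  51.3] rpy [ 3.1394e+00 -1.8000e-03  1.4785e+00] F [0.5 0.6 0.4] open 0.999 grip 0.0
rot [ 0.002 -0.002 -0.001] shift m [ 0.0032 -0.0027  0.0488]
```

In the tool's units: 0.049 m / 0.6 = 0.0817, 0.0032 m / 0.6 = 0.0053.

Request:
move_arm --pt "0 0 0 0.0053 -0.0042 0.0333 0.085" --pt "0 0 0 0.0053 -0.0042 0.0733 0.085" --pt "0 0 0 0.0053 -0.0042 0.0817 0.085" --pt "0 0 0 0.0053 -0.0042 0.0817 0.045" --pt "0 0 0 0.0053 -0.0042 0.0817 0.045" --pt "0 0 0 0.0053 -0.0042 0.0817 0.045" --pt "0 0 0 0.0053 -0.0042 0.0817 0.045" --pt "0 0 0 0.0053 -0.0042 0.0817 0.045"

```text
clock: 9.18
eef_pos: [581.1, 381.2, 1.4]
tcp_rot: [3.14, -0.001, 1.479]
contact_force: [-0.4, -0.8, 6.0]
opening: 0.634
grasp_force: 64.2
```

```bash
python3 -c "
from h import *
go(604,-97.2,235,1.479)"
```

```text
t 9.175 p [581.1 381.2   1.4] rpy [ 3.1402e+00 -1.2000e-03  1.4788e+00] F [-0.4 -0.8  6. ] open 0.634 grip 64.2
rot [ 0.001 -0.001 -0.   ] shift m [-0.474   0.0671 -0.234 ]
```

In the tool's units: -0.25 m / 0.6 = -0.4167, -0.235 m / 0.6 = -0.3917.

Request:
move_arm --pt "0 0 0 0 0 -0.0667 0.045" --pt "0 0 0 0 0 -0.1667 0.045" --pt "0 0 0 0 0 -0.2667 0.045" --pt "0 0 0 -0.0333 0.005 -0.3583 0.045" --pt "0 0 0 -0.1167 0.0167 -0.3917 0.045" --pt "0 0 0 -0.2167 0.03 -0.3917 0.045" --pt "0 0 0 -0.3167 0.045 -0.3917 0.045" --pt "0 0 0 -0.4167 0.0583 -0.3917 0.045"

```text
clock: 10.18
eef_pos: [591.7, 126.6, 235.1]
tcp_rot: [-3.141, 0.0, 1.479]
contact_force: [0.8, 0.1, -3.6]
opening: 0.634
grasp_force: 65.1
```

```bash
python3 -c "
from h import *
go(604,-97.2,135,1.479)"
```

```text
t 10.175 p [591.7 126.6 235.1] rpy [-3.1413e+00  2.0000e-04  1.4791e+00] F [ 0.8  0.1 -3.6] open 0.634 grip 65.1
rot [-0.  0.  0.] shift m [-0.2217  0.0328  0.1001]
```

In the tool's units: -0.222 m / 0.6 = -0.37, -0.2 m / 0.6 = -0.3333.

Request:
move_arm --pt "0 0 0 -0.0833 0.0133 0 0.045" --pt "0 0 0 -0.1833 0.0267 0 0.045" --pt "0 0 0 -0.2667 0.04 0.05 0.045" --pt "0 0 0 -0.3333 0.05 0.1 0.045" --pt "0 0 0 -0.37 0.055 0.15 0.045" --pt "0 0 0 -0.37 0.055 0.1667 0.045" --pt "0 0 0 -0.37 0.055 0.1667 0.045" --pt "0 0 0 -0.37 0.055 0.1667 0.045"

```text
clock: 11.18
eef_pos: [605.4, -94.7, 136.4]
tcp_rot: [3.14, -0.0, 1.48]
contact_force: [-0.3, 0.0, -2.6]
opening: 0.635
grasp_force: 65.0
```

```bash
python3 -c "
from h import *
go(604,-97.2,47,1.479)"
```

```text
t 11.175 p [605.4 -94.7 136.4] rpy [ 3.1401e+00 -1.0000e-04  1.4798e+00] F [-0.3  0.  -2.6] open 0.635 grip 65.0
rot [ 0.001 -0.     0.001] shift m [-0.0027 -0.0013  0.0894]
```

In the tool's units: 0.09 m / 0.6 = 0.15, -0.001 m / 0.6 = -0.0017.

Request:
move_arm --pt "0 0 0 -0.0042 -0.0017 0.0333 0.045" --pt "0 0 0 -0.0042 -0.0017 0.0667 0.045" --pt "0 0 0 -0.0042 -0.0017 0.1 0.045" --pt "0 0 0 -0.0042 -0.0017 0.125 0.045" --pt "0 0 0 -0.0042 -0.0017 0.1417 0.045" --pt "0 0 0 -0.0042 -0.0017 0.1483 0.045" --pt "0 0 0 -0.0042 -0.0017 0.1483 0.045" --pt "0 0 0 -0.0042 -0.0017 0.15 0.045"

```text
clock: 12.18
eef_pos: [604.0, -98.0, 45.9]
tcp_rot: [3.141, 0.0, 1.479]
contact_force: [-0.6, -0.1, -3.2]
opening: 0.633
grasp_force: 65.0
```

In the tool's units: -0.15 m / 0.6 = -0.25, -0.12 m / 0.6 = -0.2.

Request:
move_arm --pt "0 0 0 0 0 0 0.072" --pt "0 0 0 0 0 0 0.072" --pt "0 0 0 0 0 0 0.072" --pt "0 0 0 0 0 0 0.072" --pt "0 0 0 0 0 -0.05 0.072" --pt "0 0 0 0 0 -0.1167 0.072" --pt "0 0 0 0 0 -0.2 0.072" --pt "0 0 0 0 0 -0.25 0.072"

```text
clock: 13.18
eef_pos: [604.3, -98.0, 198.0]
tcp_rot: [3.139, 0.0, 1.479]
contact_force: [0.1, -0.4, -0.6]
opening: 0.841
grasp_force: 0.0
```

```bash
python3 -c "
from h import *
go(431,107.5,120,1.479)"
```

```text
t 13.175 p [604.3 -98.  198. ] rpy [3.1389e+00 2.0000e-04 1.4788e+00] F [ 0.1 -0.4 -0.6] open 0.841 grip 0.0
rot [ 0.003  0.    -0.   ] shift m [ 0.1888 -0.1917  0.0774]
```

In the tool's units: -0.192 m / 0.6 = -0.32, 0.189 m / 0.6 = 0.315.

Request:
move_arm --pt "0 0 0 0.0583 -0.0583 0 0.085" --pt "0 0 0 0.1167 -0.1167 0 0.085" --pt "0 0 0 0.1833 -0.1833 0.0333 0.085" --pt "0 0 0 0.25 -0.2533 0.0833 0.085" --pt "0 0 0 0.3 -0.305 0.15 0.085" --pt "0 0 0 0.315 -0.32 0.2167 0.085" --pt "0 0 0 0.315 -0.32 0.2417 0.085" --pt "0 0 0 0.315 -0.32 0.245 0.085"

```text
clock: 14.18
eef_pos: [430.1, 107.6, 48.0]
tcp_rot: [-3.141, 0.0, 1.479]
contact_force: [-0.3, -0.3, 0.9]
opening: 0.995
grasp_force: 0.0
```

Request:
move_arm --pt "0 0 0 0 0 0 0.085" --pt "0 0 0 0 0 0 0.085"

```text
clock: 14.42
eef_pos: [430.9, 107.7, 49.3]
tcp_rot: [3.14, -0.001, 1.478]
contact_force: [-0.2, -0.3, 0.4]
opening: 0.995
grasp_force: 0.0
```

```bash
python3 -c "
from h import *
P,d=shot('top','t4'); C=cloud('top',d)
m=(np.hypot(C[...,0]-604,C[...,1]+97)<25)&(d>0); print('mag content z',np.percentile(C[m][:,2],[5,25,50,75,95]).round(1))
go(431,107.5,1,1.479)"
```

```text
mag content z [64.9 67.7 69.7 71.1 73.7]
t 14.475 p [430.7 107.7  49.2] rpy [ 3.1398e+00 -6.0000e-04  1.4779e+00] F [-0.4 -0.9  0.1] open 0.992 grip 0.0
rot [ 0.002 -0.001 -0.001] shift m [-0.0002  0.0002  0.0482]
```

In the tool's units: 0.048 m / 0.6 = 0.08, 0.042 m / 0.6 = 0.07.

Request:
move_arm --pt "0 0 0 0 0 0.0333 0.085" --pt "0 0 0 0 0 0.07 0.085" --pt "0 0 0 0 0 0.08 0.085" --pt "0 0 0 0 0 0.08 0.04" --pt "0 0 0 0 0 0.08 0.04" --pt "0 0 0 0 0 0.08 0.04" --pt "0 0 0 0 0 0.08 0.04" --pt "0 0 0 0 0 0.08 0.04"

```text
clock: 15.48
eef_pos: [430.4, 108.0, 1.5]
tcp_rot: [3.14, -0.0, 1.479]
contact_force: [-1.6, -0.9, 10.0]
opening: 0.56
grasp_force: 60.0
```

```bash
python3 -c "
from h import *
go(604,-97.2,150,1.479)"
```

```text
t 15.475 p [430.4 108.    1.5] rpy [ 3.1401e+00 -5.0000e-04  1.4788e+00] F [-1.6 -0.9 10. ] open 0.56 grip 60.0
rot [ 0.002 -0.    -0.   ] shift m [-0.1884  0.1919 -0.1483]
```

Request:
move_arm --pt "0 0 0 0 0 -0.05 0.04" --pt "0 0 0 0 0 -0.1333 0.04" --pt "0 0 0 0 0 -0.2167 0.04" --pt "0 0 0 -0.05 0.05 -0.25 0.04" --pt "0 0 0 -0.1167 0.1167 -0.25 0.04" --pt "0 0 0 -0.1833 0.1833 -0.25 0.04" --pt "0 0 0 -0.25 0.255 -0.25 0.04" --pt "0 0 0 -0.3133 0.32 -0.25 0.04"

```text
clock: 16.48
eef_pos: [604.7, -98.6, 151.0]
tcp_rot: [3.141, -0.0, 1.478]
contact_force: [1.1, 0.3, -0.7]
opening: 0.561
grasp_force: 63.2
```

Request:
move_arm --pt "0 0 0 0 0 0 0.04" --pt "0 0 0 0 0 0 0.04" --pt "0 0 0 0 0 0 0.04"

```text
clock: 16.85
eef_pos: [602.7, -96.0, 150.4]
tcp_rot: [-3.141, -0.0, 1.48]
contact_force: [-0.0, -0.5, -1.0]
opening: 0.562
grasp_force: 63.0
```

```bash
python3 -c "
from h import *
go(604,-97.2,72,1.479)"
```

```text
t 16.85 p [602.7 -96.  150.4] rpy [-3.1409e+00 -2.0000e-04  1.4796e+00] F [-0.  -0.5 -1. ] open 0.562 grip 63.0
rot [-0.001 -0.     0.001] shift m [-0.0011  0.0014  0.0784]
```

In the tool's units: 0.078 m / 0.6 = 0.13, 0.001 m / 0.6 = 0.0017.

Request:
move_arm --pt "0 0 0 -0.0008 0.0017 0.0333 0.04" --pt "0 0 0 -0.0008 0.0017 0.0667 0.04" --pt "0 0 0 -0.0008 0.0017 0.0967 0.04" --pt "0 0 0 -0.0008 0.0017 0.1167 0.04" --pt "0 0 0 -0.0008 0.0017 0.1283 0.04" --pt "0 0 0 -0.0008 0.0017 0.13 0.04" --pt "0 0 0 -0.0008 0.0017 0.13 0.04"

```text
clock: 17.73
eef_pos: [604.9, -97.6, 72.7]
tcp_rot: [3.141, 0.0, 1.479]
contact_force: [0.5, -0.6, -1.3]
opening: 0.56
grasp_force: 63.0
```

In the tool's units: -0.15 m / 0.6 = -0.25, -0.12 m / 0.6 = -0.2.

Request:
move_arm --pt "0 0 0 0 0 0 0.07" --pt "0 0 0 0 0 0 0.07" --pt "0 0 0 0 0 0 0.07" --pt "0 0 0 0 0 0 0.07" --pt "0 0 0 0 0 -0.05 0.07" --pt "0 0 0 0 0 -0.1167 0.07" --pt "0 0 0 0 0 -0.2 0.07" --pt "0 0 0 0 0 -0.25 0.07"

```text
clock: 18.73
eef_pos: [605.3, -97.7, 225.0]
tcp_rot: [3.139, 0.0, 1.479]
contact_force: [0.0, -0.4, -0.4]
opening: 0.818
grasp_force: 0.0
```

```bash
python3 -c "
from h import *
go(424.2,304.8,150,-0.0915)"
```

```text
t 18.725 p [605.3 -97.7 225. ] rpy [3.1388e+00 2.0000e-04 1.4788e+00] F [ 0.  -0.4 -0.4] open 0.818 grip 0.0
rot [ 0.002 -0.002  1.57 ] shift m [ 0.3841 -0.2176  0.0743]
```

In the tool's units: 0.384 m / 0.6 = 0.64, -0.2176 m / 0.6 = -0.3627, 1.38 rad / 3.1416 = 0.4393.

Request:
move_arm --pt "0 0 0.0541 0.05 -0.05 0 0.085" --pt "0 0 0.1114 0.1333 -0.1 0 0.085" --pt "0 0 0.1655 0.2167 -0.15 0 0.085" --pt "0 0 0.2196 0.3 -0.2 0 0.085" --pt "0 0 0.2769 0.3833 -0.25 0 0.085" --pt "0 0 0.331 0.4667 -0.3 0 0.085" --pt "0 0 0.3852 0.55 -0.3333 0.0333 0.085" --pt "0 0 0.4393 0.64 -0.3627 0.0833 0.085"

```text
clock: 19.73
eef_pos: [425.8, 296.2, 178.5]
tcp_rot: [-3.14, -0.003, 0.107]
contact_force: [0.4, 0.3, 1.2]
opening: 0.994
grasp_force: 0.0
```

In the tool's units: 0.11 m / 0.6 = 0.1833, 0.09 m / 0.6 = 0.15, 0.19 rad / 3.1416 = 0.0605.

Request:
move_arm --pt "0 0 0.0541 0 0 0.0333 0.085" --pt "0 0 0.0605 0 0 0.1 0.085" --pt "0 0 0.0605 0 0 0.15 0.085" --pt "0 0 0.0605 0 0 0.1833 0.085" --pt "0 0 0.0605 0 0 0.1833 0.085" --pt "0 0 0.0605 0 0 0.1833 0.085"

```text
clock: 20.48
eef_pos: [426.5, 294.4, 68.7]
tcp_rot: [-3.141, -0.001, -0.078]
contact_force: [0.0, -0.2, 1.0]
opening: 0.993
grasp_force: 0.0
```

```bash
python3 -c "
from h import *
for n in ('top','side'):
  P,d=shot(n,n+'5'); C=cloud(n,d)
  m=(np.hypot(C[...,0]-604,C[...,1]+97)<50)&(d>0)&(C[...,2]>84); print(n,'mag content z',np.percentile(C[m][:,2],[5,50,95]).round(1),m.sum(),C[m].mean(0).round(1))
a=cv2.imread('pics/side5.png'); cv2.imwrite('pics/s5c.png',cv2.resize(a[100:250,160:360],(800,600)))
go(424.2,304.8,6,-0.0915)"
```

```text
top mag content z [85.1 89.7 93.7] 248 [603.4 -97.7  89.7]
side mag content z [85.9 88.1 90.1] 190 [605.1 -94.8  88.1]
t 20.575 p [426.6 294.5  69. ] rpy [-3.1405e+00 -1.4000e-03 -7.7600e-02] F [-0.1  0.2 -0.8] open 0.992 grip 0.0
rot [-0.001 -0.001  0.014] shift m [-0.0033 -0.01    0.063 ]
```

View pics/s5c.png

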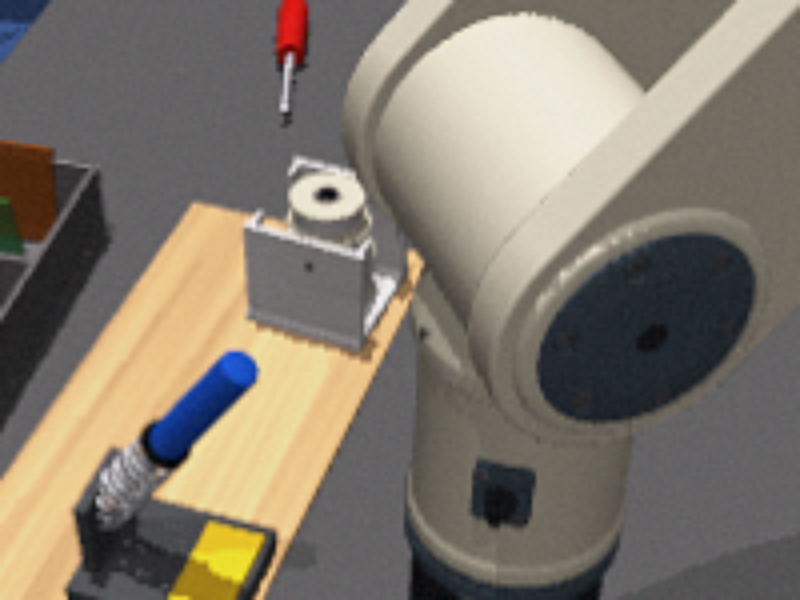

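The small reel lies flat on the stack at crop (328,195), with its top at z≈89 as expected. Next is the tin.

In the tool's units: 0.065 m / 0.6 = 0.1083, -0.01 m / 0.6 = -0.0167, 0.014 rad / 3.1416 = 0.0045.

Request:
move_arm --pt "0 0 0.0045 -0.005 -0.0167 0 0.085" --pt "0 0 0.0045 -0.005 -0.0167 0.0333 0.085" --pt "0 0 0.0045 -0.005 -0.0167 0.075 0.085" --pt "0 0 0.0045 -0.005 -0.0167 0.1 0.085" --pt "0 0 0.0045 -0.005 -0.0167 0.1083 0.085" --pt "0 0 0.0045 -0.005 -0.0167 0.1083 0.085" --grip_force 40

```text
clock: 21.32
eef_pos: [423.8, 304.5, 3.1]
tcp_rot: [-3.142, 0.0, -0.092]
contact_force: [0.5, -0.1, 0.1]
opening: 0.995
grasp_force: 0.0
```

```bash
python3 -c "
from h import *
go(424.2,304.8,4,-0.0915)"
```

```text
t 21.325 p [423.8 304.5   3.1] rpy [-3.1416  0.     -0.0916] F [ 0.5 -0.1  0.1] open 0.995 grip 0.0
rot [-0.  0. -0.] shift m [ 0.0003 -0.0003 -0.0009]
```

In the tool's units: -0.16 m / 0.6 = -0.2667, -0.1 m / 0.6 = -0.1667.

Request:
move_arm --pt "0 0 0 0 0 0 0.05" --pt "0 0 0 0 0 0 0.05" --pt "0 0 0 0 0 0 0.05" --pt "0 0 0 0 0 0 0.05" --pt "0 0 0 0 0 0 0.05" --pt "0 0 0 0 0 -0.0667 0.05" --pt "0 0 0 0 0 -0.1667 0.05" --pt "0 0 0 0 0 -0.2667 0.05"

```text
clock: 22.32
eef_pos: [423.4, 304.0, 164.8]
tcp_rot: [3.141, 0.0, -0.092]
contact_force: [1.3, 1.2, -1.0]
opening: 0.692
grasp_force: 44.3
```

```bash
python3 -c "
from h import *
go(697.6,24.3,240,-0.0915)"
```

```text
t 22.325 p [423.4 304.  164.8] rpy [ 3.1414e+00  2.0000e-04 -9.1700e-02] F [ 1.3  1.2 -1. ] open 0.692 grip 44.3
rot [ 0.  0. -0.] shift m [ 0.2986  0.2534 -0.0752]
```

In the tool's units: 0.2534 m / 0.6 = 0.4223, 0.25 m / 0.6 = 0.4167.

Request:
move_arm --pt "0 0 0 0 0.0667 -0.0667 0.05" --pt "0 0 0 0 0.15 -0.125 0.05" --pt "0 0 0 0.0167 0.2333 -0.125 0.05" --pt "0 0 0 0.0667 0.3167 -0.125 0.05" --pt "0 0 0 0.1333 0.3833 -0.125 0.05" --pt "0 0 0 0.2167 0.4223 -0.125 0.05" --pt "0 0 0 0.3167 0.4223 -0.125 0.05" --pt "0 0 0 0.4167 0.4223 -0.125 0.05"

```text
clock: 23.32
eef_pos: [651.1, 28.1, 238.3]
tcp_rot: [-3.141, -0.0, -0.093]
contact_force: [0.7, 0.2, -1.1]
opening: 0.684
grasp_force: 44.4
```

```bash
python3 -c "
from h import *
go(697.6,24.3,50,-0.0915)"
```

```text
t 23.325 p [651.1  28.1 238.3] rpy [-3.1414e+00 -5.0000e-04 -9.2800e-02] F [ 0.7  0.2 -1.1] open 0.684 grip 44.4
rot [-0.    -0.    -0.001] shift m [ 0.0465 -0.0005  0.1883]
```

In the tool's units: 0.19 m / 0.6 = 0.3167, 0.17 m / 0.6 = 0.2833.

Request:
move_arm --pt "0 0 0 0.05 0 0.05 0.05" --pt "0 0 0 0.0783 0 0.1333 0.05" --pt "0 0 0 0.0783 0 0.2167 0.05" --pt "0 0 0 0.0783 0 0.2833 0.05" --pt "0 0 0 0.0783 0 0.3167 0.05" --pt "0 0 0 0.0783 0 0.3167 0.05" --pt "0 0 0 0.0783 0 0.3167 0.05"

```text
clock: 24.2
eef_pos: [697.7, 24.9, 49.9]
tcp_rot: [-3.141, -0.003, -0.092]
contact_force: [-0.3, 0.6, -1.1]
opening: 0.689
grasp_force: 44.4
```

```bash
python3 -c "
from h import *
go(697.6,24.3,7,-0.0915)"
```

```text
t 24.2 p [697.7  24.9  49.9] rpy [-3.1412e+00 -2.7000e-03 -9.1500e-02] F [-0.3  0.6 -1.1] open 0.689 grip 44.4
rot [-0.    -0.003 -0.   ] shift m [-0.0001  0.0006  0.0429]
```

Request:
move_arm --pt "0 0 0 0 0.0008 0.0333 0.05" --pt "0 0 0 0 0.0008 0.0583 0.05" --pt "0 0 0 0 0.0008 0.07 0.05" --pt "0 0 0 0 0.0008 0.0725 0.05" --pt "0 0 0 0 0.0008 0.0725 0.05" --pt "0 0 0 0 0.0008 0.0725 0.08" --pt "0 0 0 0 0.0008 0.0725 0.08" --pt "0 0 0 0 0.0008 0.0725 0.08"

```text
clock: 25.2
eef_pos: [696.2, 24.3, 3.9]
tcp_rot: [3.142, 0.0, -0.092]
contact_force: [0.7, 1.1, 0.9]
opening: 0.935
grasp_force: 0.0
```

In the tool's units: -0.2 m / 0.6 = -0.3333, -0.18 m / 0.6 = -0.3.

Request:
move_arm --pt "0 0 0 0 0 0 0.08" --pt "0 0 0 0 0 -0.0667 0.08" --pt "0 0 0 0 0 -0.1667 0.08" --pt "0 0 0 0 0 -0.2667 0.08" --pt "0 0 0 -0.0833 0.05 -0.3 0.08" --pt "0 0 0 -0.1667 0.1 -0.3 0.08" --pt "0 0 0 -0.25 0.15 -0.3 0.08" --pt "0 0 0 -0.3333 0.1833 -0.3 0.08"

```text
clock: 26.2
eef_pos: [485.3, -67.8, 184.5]
tcp_rot: [3.141, -0.0, -0.092]
contact_force: [0.2, 0.5, 0.4]
opening: 0.934
grasp_force: 0.0
```

```bash
python3 -c "
from h import *
go(443,-119,120,-0.0915)"
```

```text
t 26.2 p [485.3 -67.8 184.5] rpy [ 3.1413e+00 -4.0000e-04 -9.1900e-02] F [0.2 0.5 0.4] open 0.934 grip 0.0
rot [ 0. -0. -0.] shift m [-0.0375  0.0549  0.0645]
```

In the tool's units: 0.065 m / 0.6 = 0.1083, 0.06 m / 0.6 = 0.1.

Request:
move_arm --pt "0 0 0 -0.0333 0.05 0.0167 0.075" --pt "0 0 0 -0.06 0.0908 0.0667 0.075" --pt "0 0 0 -0.06 0.0908 0.1 0.075" --pt "0 0 0 -0.06 0.0908 0.1083 0.075" --pt "0 0 0 -0.06 0.0908 0.1083 0.075" --pt "0 0 0 -0.06 0.0908 0.1083 0.075"

```text
clock: 26.95
eef_pos: [447.0, -117.8, 120.1]
tcp_rot: [3.141, -0.001, -0.091]
contact_force: [0.2, -0.3, -0.1]
opening: 0.875
grasp_force: 0.0
```

```bash
python3 -c "
from h import *
for n in ('top','side'):
  P,d=shot(n,n+'6'); C=cloud(n,d)
  for c in ((697.6,24.3),(443,-119)):
    m=(np.hypot(C[...,0]-c[0],C[...,1]-c[1])<45)&(d>0)&(C[...,2]>20)&(C[...,2]<60)
    Q=C[m]; print(n,m.sum(),np.percentile(Q[:,2],95).round(1),cv2.minEnclosingCircle(Q[:,:2].astype(np.float32)),Q.mean(0).round(1))
go(443,-119,22,-0.0915)"
```

```text
top 324 39.3 ((695.31494140625, 25.22467613220215), 30.205224990844727) [693.9  24.7  34.6]Traceback (most recent call last):
  File "<string>", line 7, in <module>
    Q=C[m]; print(n,m.sum(),np.percentile(Q[:,2],95).round(1),cv2.minEnclosingCircle(Q[:,:2].astype(np.float32)),Q.mean(0).round(1))
                            ~~~~~~~~~~~~~^^^^^^^^^^^
    return _quantile_unchecked(
        a, q, axis, out, overwrite_input, method, keepdims, weights)
    return _ureduce(a,
                    func=_quantile_ureduce_func,
    ...<5 lines>...
                    overwrite_input=overwrite_input,
                    method=method)
    r = func(a, **kwargs)
    result = _quantile(arr,
                       quantiles=q,
    ...<2 lines>...
                       out=out,
                       weights=wgt)
    slices_having_nans = np.isnan(arr[-1, ...])
                                  ~~~^^^^^^^^^
IndexError: index -1 is out of bounds for axis 0 with size 0
```

In the tool's units: 0.102 m / 0.6 = 0.17, 0.1 m / 0.6 = 0.1667.

Request:
move_arm --pt "0 0 0 -0.0067 0.0033 0 0.075" --pt "0 0 0 -0.0067 0.0033 0.0333 0.075" --pt "0 0 0 -0.0067 0.0033 0.0833 0.075" --pt "0 0 0 -0.0067 0.0033 0.1333 0.075" --pt "0 0 0 -0.0067 0.0033 0.1667 0.075" --pt "0 0 0 -0.0067 0.0033 0.17 0.075" --pt "0 0 0 -0.0067 0.0033 0.17 0.075"

```text
clock: 27.88
eef_pos: [442.4, -119.6, 18.0]
tcp_rot: [3.142, -0.0, -0.092]
contact_force: [1.3, -0.4, -0.9]
opening: 0.877
grasp_force: 0.0
```

Request:
move_arm --pt "0 0 0 0 0 0 0.03" --pt "0 0 0 0 0 0 0.03" --pt "0 0 0 0 0 0 0.03" --pt "0 0 0 0 0 0 0.03" --pt "0 0 0 0 0 0 0.03" --pt "0 0 0 0 0 0 0.03"

```text
clock: 28.62
eef_pos: [442.7, -119.7, 18.4]
tcp_rot: [3.141, -0.001, -0.092]
contact_force: [-2.0, 0.9, 8.1]
opening: 0.501
grasp_force: 39.5
```

```bash
python3 -c "
from h import *
go(615.9,31.8,170,-0.0915)"
```

```text
t 28.625 p [ 442.7 -119.7   18.4] rpy [ 3.1414e+00 -1.4000e-03 -9.1700e-02] F [-2.   0.9  8.1] open 0.501 grip 39.5
rot [ 0.    -0.001 -0.   ] shift m [ 0.1588 -0.1667 -0.1514]
```

In the tool's units: -0.1667 m / 0.6 = -0.2778, 0.159 m / 0.6 = 0.265.

Request:
move_arm --pt "0 0 0 0 0 -0.0667 0.03" --pt "0 0 0 0 0 -0.15 0.03" --pt "0 0 0 0 -0.05 -0.2167 0.03" --pt "0 0 0 0 -0.1333 -0.25 0.03" --pt "0 0 0 0.0333 -0.2167 -0.25 0.03" --pt "0 0 0 0.1 -0.2778 -0.25 0.03" --pt "0 0 0 0.1833 -0.2778 -0.25 0.03" --pt "0 0 0 0.265 -0.2778 -0.25 0.03"

```text
clock: 29.62
eef_pos: [617.0, 32.7, 167.9]
tcp_rot: [-3.142, -0.001, -0.09]
contact_force: [0.5, 0.2, -1.7]
opening: 0.499
grasp_force: 41.6
```

In the tool's units: 0.12 m / 0.6 = 0.2, 0.11 m / 0.6 = 0.1833.

Request:
move_arm --pt "0 0 0 0 0 0 0.03" --pt "0 0 0 0 0 0.0667 0.03" --pt "0 0 0 0 0 0.1333 0.03" --pt "0 0 0 0 0 0.1833 0.03" --pt "0 0 0 0 0 0.2 0.03" --pt "0 0 0 0 0 0.2 0.03"

```text
clock: 30.38
eef_pos: [615.1, 31.9, 47.6]
tcp_rot: [3.142, 0.001, -0.092]
contact_force: [0.2, -0.6, -1.2]
opening: 0.498
grasp_force: 41.6
```

```bash
python3 -c "
from h import *
go(615.5,32,22,-0.0915)"
```

```text
t 30.375 p [615.1  31.9  47.6] rpy [ 3.1415e+00  8.0000e-04 -9.1600e-02] F [ 0.2 -0.6 -1.2] open 0.498 grip 41.6
rot [ 0.     0.001 -0.   ] shift m [ 0.0004 -0.0001  0.0256]
```

In the tool's units: 0.0255 m / 0.6 = 0.0425, 0.022 m / 0.6 = 0.0367.

Request:
move_arm --pt "0 0 0 0 0 0.02 0.03" --pt "0 0 0 0 0 0.0367 0.03" --pt "0 0 0 0 0 0.0425 0.03" --pt "0 0 0 0 0 0.0425 0.03" --pt "0 0 0 0 0 0.0425 0.07" --pt "0 0 0 0 0 0.0425 0.07" --pt "0 0 0 0 0 0.0425 0.07" --pt "0 0 0 0 0 0.0425 0.07"

```text
clock: 31.38
eef_pos: [615.7, 31.9, 22.0]
tcp_rot: [-3.142, -0.0, -0.092]
contact_force: [0.3, 0.3, 0.3]
opening: 0.823
grasp_force: 0.0
```

In the tool's units: -0.26 m / 0.6 = -0.4333, -0.23 m / 0.6 = -0.3833.

Request:
move_arm --pt "0 0 0 0 0 -0.05 0.07" --pt "0 0 0 0 0 -0.15 0.07" --pt "0 0 0 0 0 -0.25 0.07" --pt "0 0 0 -0.1 0 -0.3167 0.07" --pt "0 0 0 -0.2 0 -0.3333 0.07" --pt "0 0 0 -0.3 0 -0.3333 0.07" --pt "0 0 0 -0.3833 0 -0.3333 0.07" --pt "0 0 0 -0.4333 0 -0.3333 0.07"

```text
clock: 32.38
eef_pos: [354.0, 55.7, 221.8]
tcp_rot: [-3.142, 0.0, -0.091]
contact_force: [0.2, -0.7, 0.1]
opening: 0.819
grasp_force: 0.0
```

In the tool's units: 0.36 m / 0.6 = 0.6, 0.35 m / 0.6 = 0.5833.

Request:
move_arm --pt "0 0 0 0 0.1 0 0.07" --pt "0 0 0 0 0.2 0 0.07" --pt "0 0 0 0 0.3 0 0.07" --pt "0 0 0 0 0.4 0 0.07" --pt "0 0 0 0 0.5 0 0.07" --pt "0 0 0 0 0.5833 0 0.07" --pt "0 0 0 0 0.6 0 0.07"

```text
clock: 33.25
eef_pos: [323.4, -305.4, 222.0]
tcp_rot: [3.141, -0.0, -0.095]
contact_force: [-0.1, 1.0, 0.0]
opening: 0.823
grasp_force: 0.0
```

```bash
sed -i '/^# colour/,$d' m.py; python3 - <<'E'
from h import *
for n in ('top','side'):
  P,d=shot(n,n+'7'); C=cloud(n,d)
  for nm,c,lo,hi,r in (('tin',(697,25),24,50,45),('cap',(616,32),78,110,45),('bottle',(616,32),15,40,28),('reel',(604,-97),84,110,60),('jar',(451,-299),58,75,45),('sun',(409,-2),5,15,40)):
    m=(np.hypot(C[...,0]-c[0],C[...,1]-c[1])<r)&(d>0)&(C[...,2]>lo)&(C[...,2]<hi); Q=C[m]
    if len(Q)>5: print(n,nm,len(Q),np.percentile(Q[:,2],[5,50,95]).round(1),np.round(cv2.minEnclosingCircle(Q[:,:2].astype(np.float32))[0],1),Q.mean(0).round(1))
a=cv2.imread('pics/side7.png');b=cv2.imread('pics/top7.png')
cv2.imwrite('pics/f.png',np.hstack([cv2.resize(a[100:300,150:350],(400,400)),cv2.resize(b[110:260,170:320],(400,400))]))
go(0,0,0,0)
E
```

```text
top tin 318 [29.  35.1 40. ] [695.5  24.9] [694.3  24.8  35. ]
top cap 45 [85.3 88.1 90.8] [615.4  32.3] [615.   32.4  87.8]
top bottle 18 [18.2 25.  38.5] [604.7  32.1] [597.7  32.6  27.2]
top reel 266 [84.6 89.2 93.5] [603.9 -97.4] [605.  -98.1  89.1]
top jar 178 [59.  62.5 66.3] [ 451.7 -299.3] [ 451.3 -298.8   62.6]
top sun 194 [ 5.2  7.  11.3] [410.1   1.4] [408.9  -3.3   7.5]
side tin 343 [26.3 32.9 36.4] [697.1  26.6] [695.1  30.9  32.6]
side cap 64 [78.6 86.  87.8] [617.3  32.8] [616.9  36.2  84.9]
side bottle 109 [16.1 26.8 38.2] [613.4  40.1] [608.6  49.1  27.1]
side reel 191 [85.4 88.  90.3] [605.  -96.7] [605.  -94.8  88. ]
side jar 108 [59.1 61.5 63.9] [ 453.6 -299.5] [ 453.5 -297.8   61.5]
side sun 137 [5.1 5.9 7.7] [411.5  -1.1] [409.1   1.3   6.1]
t 33.35 p [ 323.5 -303.3  221.8] rpy [-3.1412e+00  3.0000e-04 -9.3500e-02] F [-0.3  0.6  0.3] open 0.821 grip 0.0
rot [-0.     0.    -0.094] shift m [-0.3503 -0.2716  0.222 ]
```

View pics/f.png

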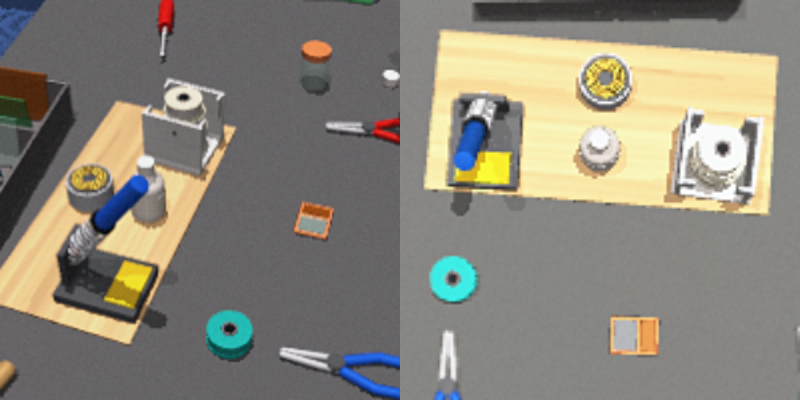

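The left half shows the reels stacked in the magazine at (185,100), the bottle at (148,195) and the tin at (90,185), all upright. The right half shows the bottle at (600,150) midway between stand and magazine, with the tin at (606,80) straight behind it. Their centres are about 80 mm apart, so the gap is about 28 mm. The jar and suncatcher have not moved, so I hand in.

```bash
python3 -c "
from h import *
print(order.sign_off())"
```

```text
the job is handed in; nothing more can be done
None
```

I handed the job in after about 33 s of robot time: reels stacked large, medium, small in the magazine, bottle at the midpoint, tin about 28 mm behind it, and jar and suncatcher left in place; the sign-off returned no verdict.

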